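Fetch the film applicator from behind the sample pots

TASK

The steel film applicator is boxed in behind the three sample pots: stand all three pots aside in the empty grey drip tray, then fetch the applicator and set it flat on its shoes on the drawdown board, centred on the green tape and lying along it. Then put every pot back upright on the round mark of the test panel of its own colour. Set things down rather than let them drop, and never tip a pot over.

Things in the scene. Friction and masses are not known exactly. Their poses are not given: they have to be found in the camera images.
- pot_yellow_center (a point): Black closed sample pot with a yellow disc on its lid, loose, 0.2 kg, round, 95 mm tall: 54 mm across from 45 to 88 mm up, 47 at the foot, 45 at the disc. Point: its centre, 47.5 mm up; z up. Starts on the yellow panel. In the row the pots are some 16 mm apart sideways and the applicator about 10 mm behind them: grip in the top third, front to back, fingers above the applicator.
- pot_red_center (a point): Black closed sample pot with a red disc on its lid, loose, 0.2 kg, round, 95 mm tall: 54 mm across from 45 to 88 mm up, 47 at the foot, 45 at the disc. Point: its centre, 47.5 mm up; z up. Starts on the red panel. In the row the pots are some 16 mm apart sideways and the applicator about 10 mm behind them: grip in the top third, front to back, fingers above the applicator.
- pot_blue_center (a point): Black closed sample pot with a blue disc on its lid, loose, 0.2 kg, round, 95 mm tall: 54 mm across from 45 to 88 mm up, 47 at the foot, 45 at the disc. Point: its centre, 47.5 mm up; z up. Starts on the blue panel. In the row the pots are some 16 mm apart sideways and the applicator about 10 mm behind them: grip in the top third, front to back, fingers above the applicator.
- panel_yellow: Aluminium test panel 128 x 64 x 2 mm, fixed in the low steel sample tray (black mat, rim 14 mm high): yellow paint on the part nearer the robot, behind it a white round mark 59 mm across for the yellow pot. Origin: centre of the round mark, on the panel's underside, 4 mm above the table; x to the rear, away from the paint, y along the row of panels (70 mm apart, in any order).
- panel_red: Aluminium test panel 128 x 64 x 2 mm, fixed in the low steel sample tray (black mat, rim 14 mm high): red paint on the part nearer the robot, behind it a white round mark 59 mm across for the red pot. Origin: centre of the round mark, on the panel's underside, 4 mm above the table; x to the rear, away from the paint, y along the row of panels (70 mm apart, in any order).
- panel_blue: Aluminium test panel 128 x 64 x 2 mm, fixed in the low steel sample tray (black mat, rim 14 mm high): blue paint on the part nearer the robot, behind it a white round mark 59 mm across for the blue pot. Origin: centre of the round mark, on the panel's underside, 4 mm above the table; x to the rear, away from the paint, y along the row of panels (70 mm apart, in any order).
- applicator_center (a point): Steel film applicator, loose, 0.4 kg: bar 104 (y) x 20 (x) x 24 mm between two shoes 40 (x) x 10 (y) x 26 mm, 120 mm over all; two black micrometer heads 43 mm either side of the middle, tops 41 mm above its foot. Point: middle of the bar, 14 mm above the foot; z up. Starts on the sample tray's floor, 4 mm above the table, lengthwise behind the pots. Grip across the bar. Either way round.
- tape (a point): Middle of a green tape strip, 150 (y) x 28 mm (x), across the white chart of the drawdown board, on the chart's surface 33 mm above the table; z up. x points to the board's head, where a clamp bar, 15 mm high with its screws, begins 61 mm away; y runs along the tape. The board is a fixed, paint-spattered block 280 x 200 mm with a black field on its chart, left or right of the sample tray.
- drip_tray: Empty dark grey plastic drip tray, fixed, 280 (x) x 130 mm (y) outside, walls 4 mm thick and 16 mm high, floor 4 mm above the table. Origin: centre of its underside; x along its length. It takes the three pots in a line along x, 75 mm apart. Left or right of the sample tray.
There are look-alikes about, which are no part of the job. Leave any orange or purple look-alike of the panel_red alone. What is shaped like the part that bears applicator_center but pink is not meant.

How it is judged (in metres and radians):
On the way, in this order (a step that is already met when the one before it is completed fails the run):
1. all three pots stand upright in the drip tray together (x of pot_yellow_center in the frame of drip_tray between -0.125 and 0.125 m and y of pot_yellow_center in the frame of drip_tray between -0.05 and 0.05 m and z of each of pot_yellow_center, pot_red_center, pot_blue_center in the frame of drip_tray below 0.06 m and angle between each of pot_yellow_center, pot_red_center, pot_blue_center's own z axis and vertical below 0.1 rad and x of pot_red_center in the frame of drip_tray between -0.125 and 0.125 m and y of pot_red_center in the frame of drip_tray between -0.05 and 0.05 m and x of pot_blue_center in the frame of drip_tray between -0.125 and 0.125 m and y of pot_blue_center in the frame of drip_tray between -0.05 and 0.05 m), for 0.2 s.
2. the applicator stands flat on the green tape, let go, while the pots are still aside (horizontal distance between applicator_center and tape below 0.012 m and angle between the y axis of applicator_center and the y axis of tape, either way round below 0.14 rad and z of applicator_center in the frame of tape between 0.008 and 0.018 m and angle between applicator_center's own z axis and vertical below 0.08 rad and contact force between the fingers and applicator below 0.05 N and x of pot_yellow_center in the frame of drip_tray between -0.125 and 0.125 m and y of pot_yellow_center in the frame of drip_tray between -0.05 and 0.05 m and x of pot_red_center in the frame of drip_tray between -0.125 and 0.125 m and y of pot_red_center in the frame of drip_tray between -0.05 and 0.05 m and x of pot_blue_center in the frame of drip_tray between -0.125 and 0.125 m and y of pot_blue_center in the frame of drip_tray between -0.05 and 0.05 m), for 0.2 s.
At the end, for the whole second after the job is handed in: The applicator stands flat on its shoes on the chart, its middle within 12 mm of the middle of the tape and its length within 0.14 rad (8 degrees) of the tape's; each pot stands upright on the panel of its own colour, its centre within 12 mm of the round mark's centre; all are released and at rest (horizontal distance between applicator_center and tape below 0.012 m and angle between the y axis of applicator_center and the y axis of tape, either way round below 0.14 rad and z of applicator_center in the frame of tape between 0.008 and 0.018 m and angle between each of applicator_center, pot_yellow_center, pot_red_center, pot_blue_center's own z axis and vertical below 0.08 rad and linear speed of each of applicator, pot_yellow, pot_red, pot_blue below 0.02 m/s and horizontal distance between pot_yellow_center and panel_yellow below 0.012 m and z of pot_yellow_center in the frame of panel_yellow below 0.056 m and horizontal distance between pot_red_center and panel_red below 0.012 m and z of pot_red_center in the frame of panel_red below 0.056 m and horizontal distance between pot_blue_center and panel_blue below 0.012 m and z of pot_blue_center in the frame of panel_blue below 0.056 m); the robot touches nothing.
It fails at once if a pot tips over (more than 0.6 rad) (angle between any of pot_yellow_center, pot_red_center, pot_blue_center's own z axis and vertical above 0.6 rad).
It fails at once if a pot or the applicator falls freely from more than about 25 mm ((height (world z) of pot_yellow_center above 0.08 m and contact force between pot_yellow and anything else below 0.02 N) or (height (world z) of pot_red_center above 0.08 m and contact force between pot_red and anything else below 0.02 N) or (height (world z) of pot_blue_center above 0.08 m and contact force between pot_blue and anything else below 0.02 N) or (height (world z) of applicator_center above 0.072 m and contact force between applicator and anything else below 0.02 N)).
It also fails if it takes over 141 s, if anything falls off the work surface, if the arm or the gripper's body presses on something with over 40 N, if the wrist force passes 120 N, or if a joint passes its speed limit or range.

ROBOT

A 6-joint arm with a two-finger parallel gripper is mounted at the origin on the work surface. World frame = base frame: x ahead of the robot, y to its left, z up, the work surface at z = 0. Lengths are in mm, angles in rad, forces in N, time in s.
With the tool pointing down it reaches from about 300 to 950 mm from the base axis. Payload 3.1 kg.
Tool frame: the origin (TCP) lies between the finger pads; the fingertips stand 14 mm ahead of it and the grasp point (between the pads) lies 5 mm behind it; z points along the fingers, y is the direction in which the jaws open and shut (so a half turn about z gives the same grasp; the last joint's range is limited). The gripper opens to 85 mm and grips with 20 to 120 N. Pads are 22 mm wide; open, the fingers measure 114 mm over their backs; the gripper's body (76 mm by 85 mm) begins 54 mm behind the grasp point. The pads swing forward as they close: fully open they stand 13 mm farther back than shut.
Start: joints at [-1.212, 0.308, 1.634, -0, 1.2, -0.07], TCP at [259.837, -568.434, 245.272] pointing down, gripper open.
Joint ranges: [-3.06, 3.06], [-0.79, 1.96], [0.05, 2.63], [-1.19, 4.34], [0.05, 2.64], [-2.94, 2.94]. Speed limits (rad/s): [2.79, 2.79, 3.14, 3.14, 3.14, 3.14].

INTERFACE

Orientations are given as a unit quaternion [x, y, z, w].
In Python, from workcell import get_state, cams, order gives the robot as it stands.
- The arm moves only by the shell command python3 -m handwheel 'ROWS' [OPENING] [FORCE]. ROWS is JSON, a list of rows, each an object of numbers: "x", "y", "z": the shift along the world's x, y, z in cm; "ax", "ay", "az": the turn, a rotation vector about the world's x, y, z in degrees. In form: [{"x": .., "y": .., "z": .., "ax": .., "ay": .., "az": ..}, ...]. A call has 1 to 20 rows; each row is the pose to reach, as a shift and turn from the pose measured when the call began; what a row does not reach only later rows make up. A row lasts 1/8 s, in which the tool goes at most 62.5 mm and 10.7 degrees, less where a joint would pass 70% of its speed; a pose out of reach is approached as far as the arm can. A call with a gripper value outside its range is refused whole. OPENING is the opening, from 0 (shut) to 1 (fully open), set as the call begins (- or left out, the last holds). The fingers move at their own pace and stop on an object; FORCE is the grip in N (left out, the last holds). Time passes only in rows, so rows that repeat a pose let the fingers close. It gives the time, the measured TCP pose, the force and the opening at its end, in the units of the state.
- get_state(): the state, without advancing time (a new reading comes with each control period).
- cams.capture(name): name is "scene" or "top" or "wrist"; returns a dict with "image" (384x512x3 uint8, red, green, blue), "fx", "fy", "cx", "cy" (pixels), "extrinsics" (4x4, takes a point from world to camera coordinates); the wrist camera has in their place "T_tool_cam" (4x4, takes a point from camera to tool coordinates, whose origin is the TCP and whose axes are the flange's). Camera axes: x right, y down, z forward; pixel columns grow to the right and rows downward; lengths in mm; the calibration is good to about 2 mm. A picture is of the moment at which its call begins: read the wrist's pose just before it. There is no depth.
- order.finish_job(): hands the job in, once; it reports no verdict.
The state is a dict: "time_s": time; "q": joint angles; "joint_velocities": joint speeds; "effort": joint torques, N m; "eef_pos": TCP position; "ee_rot": TCP orientation; "ft_force": force on the tool from outside, world axes, zero at the start; "wrist_torque": the same for the moment, N m; "opening": finger opening in mm.
Only numpy, scipy, OpenCV 4.12 (cv2) and the standard library are available. Lean on these libraries where they do the work, as an engineer would, in place of code of your own. Each camera call takes 0.05 s, during which the arm holds its last target. There are 200 camera calls.

## Working session

There is one attempt and no reset: what is moved stays moved. The work goes in short steps, Python scripts to look and compute and a shell command to move; the robot and the scene stay as the last step left them, time stands still between calls to the robot, and variables do not carry over. Pictures are saved under pics/ and viewed, about 12 in all and at most 16, crops included, and the job is handed in when it is done.

```bash
mkdir -p pics; ls; cat > h.py <<'E'
import numpy as np, cv2
from workcell import get_state, cams, order
from scipy.spatial.transform import Rotation as R
def grab(name, fn=None):
    s=get_state(); c=cams.capture(name); im=c["image"]
    if "extrinsics" in c: T=np.linalg.inv(np.array(c["extrinsics"]))
    else:
        W=np.eye(4); W[:3,:3]=R.from_quat(s["ee_rot"]).as_matrix(); W[:3,3]=s["eef_pos"]; T=W@np.array(c["T_tool_cam"])
    c["T"]=T
    if fn: cv2.imwrite(fn, im[:,:,::-1])
    return c
def ray(c,u,v,z):
    d=c["T"][:3,:3]@np.array([(u-c["cx"])/c["fx"],(v-c["cy"])/c["fy"],1.]); o=c["T"][:3,3]
    return o+d*(z-o[2])/d[2]
def proj(c,p):
    q=np.linalg.inv(c["T"])@np.append(p,1.); return np.array([c["fx"]*q[0]/q[2]+c["cx"],c["fy"]*q[1]/q[2]+c["cy"]])
E
python3 - <<'E'
from h import *
for n in("top","scene"):
    c=grab(n,f"pics/{n}0.png"); print(n,c["fx"],c["T"].round(2).tolist())
print(get_state())
E
```

```text
pics
top 499.8702061399854 [[0.01, -1.0, 0.09, 282.16], [-1.0, -0.01, 0.0, -48.16], [-0.0, -0.09, -1.0, 1774.6], [0.0, 0.0, 0.0, 1.0]]
scene 481.47868494647014 [[-0.28, 0.63, -0.73, 1535.07], [0.96, 0.17, -0.22, 281.97], [-0.01, -0.76, -0.65, 1023.89], [0.0, 0.0, 0.0, 1.0]]
{'time_s': 0.1, 'q': array([-1.21168498e+00,  3.08915301e-01,  1.63510034e+00, -8.93489631e-06,
        1.19971963e+00, -6.96897198e-02]), 'joint_velocities': array([ 1.55929174e-05, -1.25093115e-03, -3.03227440e-03,  7.24146269e-04,
        1.98113875e-03,  9.61981692e-04]), 'effort': array([-8.36680988e-05, -4.16408944e+01, -2.77644181e+01, -9.30507622e-05,
        4.02936508e-03, -2.14839218e-06]), 'eef_pos': array([ 259.57984692, -567.7278553 ,  244.14396874]), 'ee_rot': array([ 9.77103207e-01,  2.12763191e-01, -1.58607818e-04, -1.05951250e-03]), 'ft_force': array([ 0.72132144,  0.60374801, -0.02583332]), 'wrist_torque': array([-0.0191163 , -0.01775157, -0.0141379 ]), 'opening': 85.51296240920493}
```

View pics/top0.png

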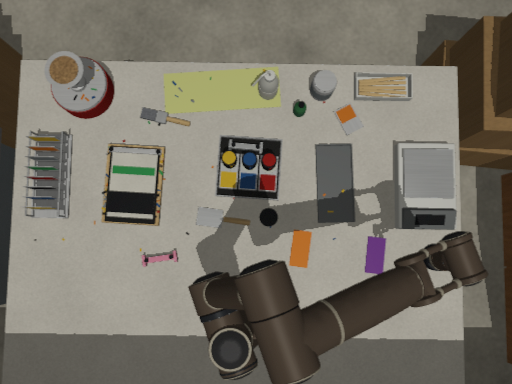

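View pics/scene0.png

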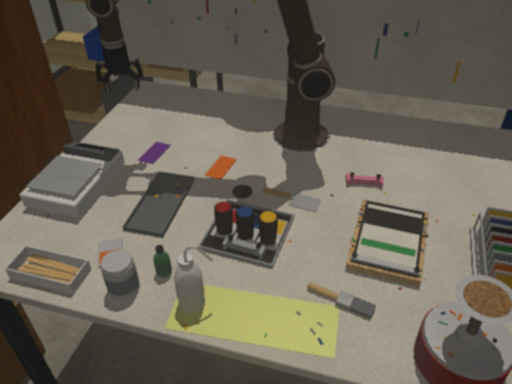

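The top view shows the pots at (229,158), (249,159) and (269,160), with the applicator behind them at about (246,146). The tape is at (133,171), the drip tray at (335,183) and the pink look-alike at (160,258). Next I'll get coarse positions from colour masks.

```bash
cat >> h.py <<'E'
def blobs(im, lo, hi, amin=15, roi=None):
    hsv=cv2.cvtColor(im,cv2.COLOR_RGB2HSV); m=cv2.inRange(hsv,np.array(lo),np.array(hi))
    if lo[0]>hi[0]: m=cv2.inRange(hsv,np.array([lo[0],lo[1],lo[2]]),np.array([179,hi[1],hi[2]]))|cv2.inRange(hsv,np.array([0,lo[1],lo[2]]),np.array(hi))
    if roi: k=np.zeros_like(m); k[roi[1]:roi[3],roi[0]:roi[2]]=255; m&=k
    cs,_=cv2.findContours(m,cv2.RETR_EXTERNAL,cv2.CHAIN_APPROX_NONE)
    return sorted([c for c in cs if cv2.contourArea(c)>=amin],key=cv2.contourArea,reverse=True)
YEL=([18,120,90],[34,255,255]); RED=([172,120,60],[6,255,255]); BLU=([100,110,40],[125,255,255]); GRN=([50,100,60],[85,255,255])
E
python3 - <<'E'
from h import *
c=grab("top")
for n,col,roi in(("y",YEL,(215,135,285,200)),("b",BLU,(215,135,285,200)),("r",RED,(215,135,285,200)),("g",GRN,(100,140,170,230))):
    for k in blobs(c["image"],*col,roi=roi)[:3]:
        (u,v),s,a=cv2.minAreaRect(k); print(n,(u,v),s,a,ray(c,u,v,33 if n=="g" else 99).round(),ray(c,u,v,6).round())
im=c["image"]; hsv=cv2.cvtColor(im,cv2.COLOR_RGB2HSV); print(hsv[150,335],hsv[215,335],hsv[110,335],hsv[183,350])
m=((hsv[:,:,2]<90)&(hsv[:,:,2]>20)).astype(np.uint8)*255; k=np.zeros_like(m);k[135:232,305:365]=255; m&=k
cs=max(cv2.findContours(m,0,1)[0],key=cv2.contourArea); r=cv2.minAreaRect(cs); print(r,ray(c,*r[0],16))
for p in [(316,143),(351,143),(355,221),(318,222)]: print(p,ray(c,*p,16).round())
big=cv2.resize(im[130:235,95:360],None,fx=3,fy=3,interpolation=cv2.INTER_CUBIC); cv2.imwrite("pics/crop0.png",big[:,:,::-1])
E
```

```text
y (227.5, 179.5) (15.0, 15.0) 90.0 [502.  29.  99.] [514.  33.   6.]
y (228.75003051757812, 157.25001525878906) (12.727920532226562, 12.020814895629883) 45.0 [578.  26.  99.] [595.  30.   6.]
b (247.43563842773438, 180.64358520507812) (14.527543067932129, 14.527543067932129) 5.7105937004089355 [499. -39.  99.] [511. -38.   6.]
b (249.0, 158.5) (13.0, 12.0) 90.0 [575. -43.  99.] [591. -43.   6.]
r (267.0, 182.0) (14.0, 14.0) 90.0 [ 496. -105.   99.] [ 507. -108.    6.]
r (268.5000305175781, 159.50001525878906) (12.727920532226562, 12.727920532226562) 45.0 [ 572. -109.   99.] [ 589. -112.    6.]
g (133.36207580566406, 170.34481811523438) (41.16413879394531, 6.870477199554443) 3.3664608001708984 [538. 363.  33.] [542. 370.   6.]
[45  6 90] [60 10 53] [ 23  15 155] [70  8 93]
((334.40380859375, 183.2867889404297), (78.4476318359375, 38.65913009643555), 87.51044464111328) [ 505.05976507 -346.50233007   16.        ]
(316, 143) [ 649. -281.   16.]
(351, 143) [ 651. -406.   16.]
(355, 221) [ 372. -419.   16.]
(318, 222) [ 367. -289.   16.]
```

View pics/crop0.png

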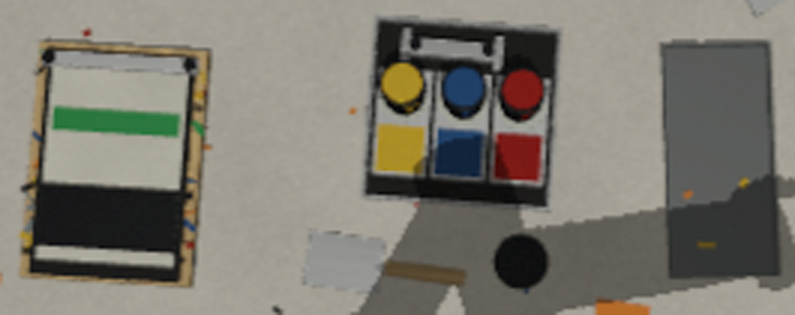

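```bash
python3 -m handwheel '[{"x":10,"y":20,"z":14,"az":30},{"x":20,"y":35,"z":14,"az":50},{"x":29,"y":52.5,"z":14,"az":63},{"x":29,"y":52.5,"z":14,"az":63},{"x":29,"y":52.5,"z":14,"az":63},{"x":29,"y":52.5,"z":14,"az":63},{"x":29,"y":52.5,"z":14,"az":63},{"x":29,"y":52.5,"z":14,"az":63},{"x":29,"y":52.5,"z":14,"az":63},{"x":29,"y":52.5,"z":14,"az":63},{"x":29,"y":52.5,"z":14,"az":63},{"x":29,"y":52.5,"z":14,"az":63},{"x":29,"y":52.5,"z":14,"az":63},{"x":29,"y":52.5,"z":14,"az":63},{"x":29,"y":52.5,"z":14,"az":63},{"x":29,"y":52.5,"z":14,"az":63}]' 1 40
python3 - <<'E'
from h import *
c=grab("wrist","pics/w1.png"); print(c["fx"],np.array(c["T_tool_cam"]).round(3).tolist(),c["T"].round(2).tolist())
E
```

```text
302.20731967729046 [[-0.001, -0.965, -0.263, 66.476], [1.0, -0.001, 0.0, 0.485], [-0.0, -0.263, 0.965, -128.611], [0.0, 0.0, 0.0, 1.0]] [[0.42, -0.88, -0.24, 320.38], [-0.91, -0.4, -0.11, -540.85], [-0.0, 0.26, -0.96, 372.9], [0.0, 0.0, 0.0, 1.0]]$[0]: bad value
```

View pics/w1.png

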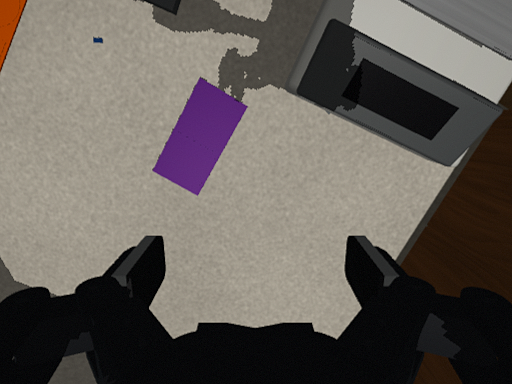

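The wrist picture shows the purple look-alike and the scale, because the call was refused and the arm hasn't moved. I'll retry with all six keys in every row.

```bash
python3 -m handwheel '[{"x":10,"y":20,"z":14,"ax":0,"ay":0,"az":30},{"x":20,"y":35,"z":14,"ax":0,"ay":0,"az":50},{"x":29,"y":50,"z":14,"ax":0,"ay":0,"az":63},{"x":29,"y":50,"z":14,"ax":0,"ay":0,"az":63},{"x":29,"y":50,"z":14,"ax":0,"ay":0,"az":63},{"x":29,"y":50,"z":14,"ax":0,"ay":0,"az":63},{"x":29,"y":50,"z":14,"ax":0,"ay":0,"az":63},{"x":29,"y":50,"z":14,"ax":0,"ay":0,"az":63},{"x":29,"y":50,"z":14,"ax":0,"ay":0,"az":63},{"x":29,"y":50,"z":14,"ax":0,"ay":0,"az":63},{"x":29,"y":50,"z":14,"ax":0,"ay":0,"az":63},{"x":29,"y":50,"z":14,"ax":0,"ay":0,"az":63},{"x":29,"y":50,"z":14,"ax":0,"ay":0,"az":63},{"x":29,"y":50,"z":14,"ax":0,"ay":0,"az":63},{"x":29,"y":50,"z":14,"ax":0,"ay":0,"az":63},{"x":29,"y":50,"z":14,"ax":0,"ay":0,"az":63}]' 1 40
python3 - <<'E'
from h import *
c=grab("wrist","pics/w2.png"); print(c["T"].round(2).tolist())
E
```

```text
time_s: 2.2
eef_pos: [549.5, -68.3, 384.5]
ee_rot: [0.722, 0.692, -0.0, -0.001]
ft_force: [0.7, 0.6, 0.2]
opening: 85.1
[[1.0, -0.04, -0.01, 552.47], [-0.04, -0.96, -0.26, -2.16], [-0.0, 0.26, -0.96, 513.11], [0.0, 0.0, 0.0, 1.0]]
```

View pics/w2.png

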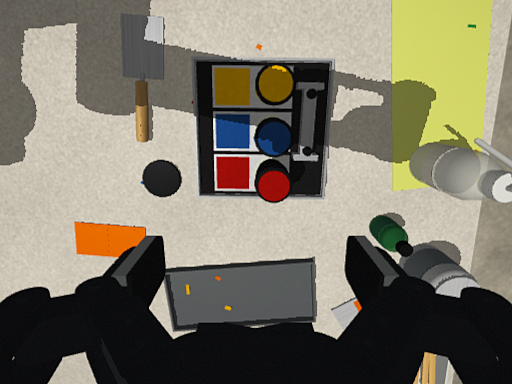

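The wrist view shows the discs at (274,84), (272,136) and (273,183), the applicator at (307,120) and the drip tray around (241,294).

```bash
python3 - <<'E'
from h import *
c=grab("wrist")
for n,col in(("y",YEL),("b",BLU),("r",RED)):
    lo=[col[0][0],110,30]
    for k in blobs(c["image"],lo,col[1],amin=150,roi=(205,55,300,210))[:3]:
        (u,v),s,a=cv2.minAreaRect(k); M=cv2.moments(k); (uc,vc),r=cv2.minEnclosingCircle(k); print(n,np.round((u,v,uc,vc,r),1),np.round(s),round(a,1),ray(c,uc,vc,101).round(1),ray(c,u,v,6).round(1))
im=c["image"]; g=cv2.cvtColor(im,cv2.COLOR_RGB2HSV)
m=((g[:,:,2]<125)&(g[:,:,1]<40)).astype(np.uint8)*255; k=np.zeros_like(m);k[252:320,158:322]=255; m&=k
cs=max(cv2.findContours(m,0,1)[0],key=cv2.contourArea); r=cv2.minAreaRect(cs); print(r)
for p in cv2.boxPoints(r): print(p,ray(c,*p,16).round(1))
for p in [(194,60),(331,61),(325,195),(199,194)]: print("rim",ray(c,*p,14).round(1))
E
```

```text
y [231.5  86.  231.5  86.   25.1] [36. 35.] 90.0 [523.5  24.5 101. ] [516.8  30.6   6. ]
y [275.5  83.  275.1  83.3  18.6] [36. 35.] 90.0 [579.9  25.4 101. ] [586.9  32.1   6. ]
b [232.5 130.5 232.  130.5  23. ] [33. 33.] 90.0 [520.6 -32.1 101. ] [514. -39.   6.]
b [274.  138.5 274.1 138.1  17. ] [33. 32.] 90.0 [576.8 -44.7 101. ] [582.1 -55.1   6. ]
r [232.5 172.5 232.5 172.5  21.9] [31. 31.] 90.0 [517.6 -89.6 101. ] [ 509.5 -109.8    6. ]
r [273.8 185.3 273.7 185.7  16.3] [31. 32.] 45.0 [ 574.4 -111.1  101. ] [ 579.5 -135.5    6. ]
((236.87901306152344, 290.14227294921875), (62.0316276550293, 157.57809448242188), 88.40885925292969)
[157.25912 261.32617] [ 362.7 -267.    16. ]
[314.7765  256.95068] [ 649.8 -270.7   16. ]
[316.4989  318.95837] [ 654.3 -403.5   16. ]
[158.98154 323.33386] [ 348.8 -400.1   16. ]
rim [462.3  70.4  14. ]
rim [672.2  59.7  14. ]
rim [ 666.8 -154.6   14. ]
rim [ 450.2 -143.3   14. ]
```

The pots measure at Y(580,25), B(577,-45) and R(574,-111), about 70 mm apart, and this agrees with the top camera within 2 mm. I'll take the red pot first.

```bash
python3 -m handwheel '[{"x":2.5,"y":-4.3,"z":-4,"ax":0,"ay":0,"az":0},{"x":2.5,"y":-4.3,"z":-10,"ax":0,"ay":0,"az":0},{"x":2.5,"y":-4.3,"z":-15,"ax":0,"ay":0,"az":0},{"x":2.5,"y":-4.3,"z":-20,"ax":0,"ay":0,"az":0},{"x":2.5,"y":-4.3,"z":-24,"ax":0,"ay":0,"az":0},{"x":2.5,"y":-4.3,"z":-27.5,"ax":0,"ay":0,"az":0},{"x":2.5,"y":-4.3,"z":-30,"ax":0,"ay":0,"az":0},{"x":2.5,"y":-4.3,"z":-30.8,"ax":0,"ay":0,"az":0},{"x":2.5,"y":-4.3,"z":-30.8,"ax":0,"ay":0,"az":0},{"x":2.5,"y":-4.3,"z":-30.8,"ax":0,"ay":0,"az":0}]' 1 40
python3 - <<'E'
from h import *
c=grab("wrist","pics/w3.png")
E
```

```text
time_s: 3.55
eef_pos: [575.9, -111.4, 78.0]
ee_rot: [0.722, 0.692, 0.0, 0.001]
ft_force: [0.7, -0.6, 0.4]
opening: 85.4
```

View pics/w3.png

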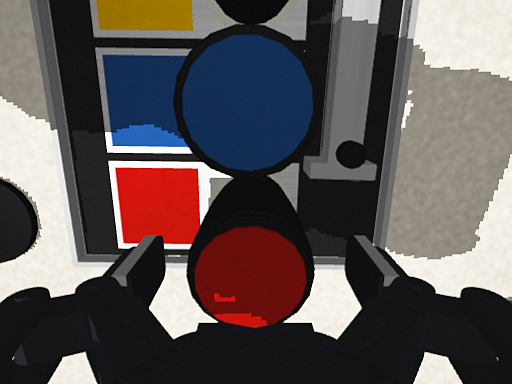

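The red pot is centred between the open fingers, with its disc at (250,275), so I'll close on it.

```bash
python3 -m handwheel '[{"x":0,"y":0,"z":0,"ax":0,"ay":0,"az":0},{"x":0,"y":0,"z":0,"ax":0,"ay":0,"az":0},{"x":0,"y":0,"z":0,"ax":0,"ay":0,"az":0},{"x":0,"y":0,"z":0,"ax":0,"ay":0,"az":0},{"x":0,"y":0,"z":0,"ax":0,"ay":0,"az":0},{"x":0,"y":0,"z":0,"ax":0,"ay":0,"az":0}]' 0 40
```

```text
time_s: 4.35
eef_pos: [576.3, -111.7, 79.5]
ee_rot: [0.722, 0.692, 0.0, 0.001]
ft_force: [-1.5, 0.7, 5.7]
opening: 53.2
```

```bash
python3 -m handwheel '[{"x":0,"y":0,"z":2,"ax":0,"ay":0,"az":0},{"x":0,"y":0,"z":5,"ax":0,"ay":0,"az":0},{"x":0,"y":-2,"z":7,"ax":0,"ay":0,"az":-5},{"x":-2,"y":-5,"z":7,"ax":0,"ay":0,"az":-15},{"x":-5,"y":-9,"z":7,"ax":0,"ay":0,"az":-25},{"x":-8,"y":-14,"z":7,"ax":0,"ay":0,"az":-35},{"x":-11,"y":-19,"z":7,"ax":0,"ay":0,"az":-45},{"x":-13,"y":-22,"z":7,"ax":0,"ay":0,"az":-55},{"x":-14.4,"y":-23.9,"z":7,"ax":0,"ay":0,"az":-65},{"x":-14.4,"y":-23.9,"z":7,"ax":0,"ay":0,"az":-75},{"x":-14.4,"y":-23.9,"z":7,"ax":0,"ay":0,"az":-83},{"x":-14.4,"y":-23.9,"z":6,"ax":0,"ay":0,"az":-86},{"x":-14.4,"y":-23.9,"z":4,"ax":0,"ay":0,"az":-86},{"x":-14.4,"y":-23.9,"z":2.2,"ax":0,"ay":0,"az":-86},{"x":-14.4,"y":-23.9,"z":1,"ax":0,"ay":0,"az":-86},{"x":-14.4,"y":-23.9,"z":0.6,"ax":0,"ay":0,"az":-86},{"x":-14.4,"y":-23.9,"z":0.6,"ax":0,"ay":0,"az":-86},{"x":-14.4,"y":-23.9,"z":0.6,"ax":0,"ay":0,"az":-86}]' 0 40
python3 - <<'E'
from h import *
c=grab("top"); s=grab("scene"); print(get_state()["eef_pos"])
a=cv2.resize(c["image"][120:240,210:370],(640,480),interpolation=2); b=cv2.resize(s["image"][150:270,90:330],(480,240)); 
cv2.imwrite("pics/t4.png",np.vstack([a[:,:,::-1],np.pad(b[:,:,::-1],((0,0),(0,160),(0,0)))])[:600])
E
```

```text
time_s: 6.6
eef_pos: [432.9, -351.1, 86.2]
ee_rot: [1.0, 0.014, 0.0, 0.002]
ft_force: [0.3, 1.1, -1.9]
opening: 53.2
[ 432.87769337 -351.12056407   86.23522942]
```

View pics/t4.png

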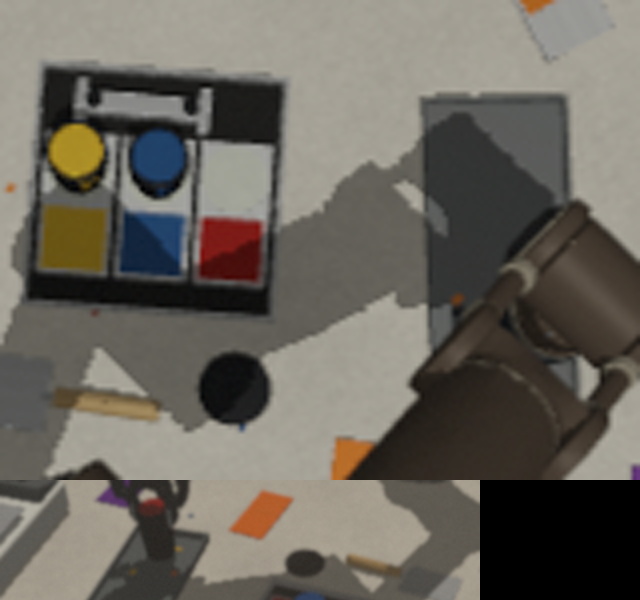

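The red panel is now free and the red pot is held over the near end of the drip tray. Lowering the last 8 mm, then releasing.

```bash
python3 -m handwheel '[{"x":0,"y":0,"z":-0.4,"ax":0,"ay":0,"az":0},{"x":0,"y":0,"z":-0.7,"ax":0,"ay":0,"az":0},{"x":0,"y":0,"z":-0.85,"ax":0,"ay":0,"az":0},{"x":0,"y":0,"z":-0.9,"ax":0,"ay":0,"az":0},{"x":0,"y":0,"z":-0.9,"ax":0,"ay":0,"az":0}]' 0 40
```

```text
time_s: 7.32
eef_pos: [432.9, -351.0, 77.5]
ee_rot: [1.0, 0.014, 0.0, 0.001]
ft_force: [-1.2, 1.6, 1.7]
opening: 52.9
```

```bash
python3 -m handwheel '[{"x":0,"y":0,"z":0,"ax":0,"ay":0,"az":0},{"x":0,"y":0,"z":0,"ax":0,"ay":0,"az":0},{"x":0,"y":0,"z":0,"ax":0,"ay":0,"az":0},{"x":0,"y":0,"z":0,"ax":0,"ay":0,"az":0},{"x":0,"y":0,"z":2,"ax":0,"ay":0,"az":0},{"x":0,"y":0,"z":5,"ax":0,"ay":0,"az":0},{"x":0,"y":0,"z":9,"ax":0,"ay":0,"az":0},{"x":2,"y":4,"z":10,"ax":0,"ay":0,"az":10},{"x":4,"y":8,"z":10,"ax":0,"ay":0,"az":20},{"x":6,"y":12,"z":10,"ax":0,"ay":0,"az":30},{"x":8,"y":17,"z":10,"ax":0,"ay":0,"az":40},{"x":10,"y":22,"z":10,"ax":0,"ay":0,"az":50},{"x":12,"y":26,"z":10,"ax":0,"ay":0,"az":60},{"x":14,"y":30,"z":10,"ax":0,"ay":0,"az":70},{"x":14.4,"y":30.6,"z":10,"ax":0,"ay":0,"az":80},{"x":14.4,"y":30.6,"z":10,"ax":0,"ay":0,"az":86},{"x":14.4,"y":30.6,"z":10,"ax":0,"ay":0,"az":86},{"x":14.4,"y":30.6,"z":10,"ax":0,"ay":0,"az":86}]' 1 40
python3 - <<'E'
from h import *
c=grab("wrist","pics/w5.png")
for n,col in(("y",YEL),("b",BLU)):
    for k in blobs(c["image"],[col[0][0],110,30],col[1],amin=1500)[:3]:
        (uc,vc),r=cv2.minEnclosingCircle(k); print(n,np.round((uc,vc,r),1),ray(c,uc,vc,101).round(1))
t=grab("top")
for k in blobs(t["image"],*RED,roi=(300,135,370,235),amin=5): (u,v),_=cv2.minEnclosingCircle(k); print("red",ray(t,u,v,99))
E
```

```text
time_s: 9.57
eef_pos: [576.8, -45.1, 177.5]
ee_rot: [0.723, 0.691, 0.001, 0.001]
ft_force: [0.2, 0.4, 0.2]
opening: 85.6
y [478.5 130.  134. ] [729.1  -1.  101. ]
y [254.6  99.1  36.2] [580.2  25.6 101. ]
y [187.5  99.   42.8] [536.6  27.6 101. ]
b [253.6 201.7  31.6] [576.3 -44.4 101. ]
b [190.  174.5  40.7] [533.1 -22.5 101. ]
red [ 431.92589964 -346.43793754   99.        ]
```

View pics/w5.png

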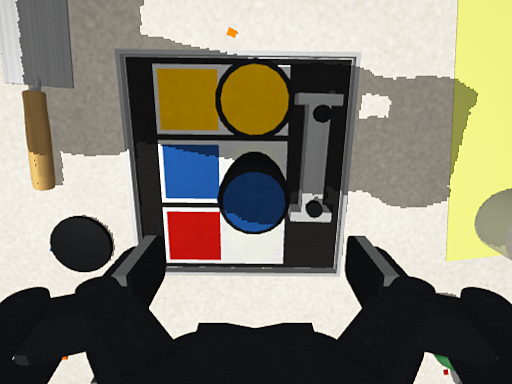

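The blue disc at (254,202) gives (576,-44), as expected. The red mark is empty, and top places the red pot near (432,-346). I'll descend on blue.

```bash
python3 -m handwheel '[{"x":0,"y":0,"z":-4,"ax":0,"ay":0,"az":0},{"x":0,"y":0,"z":-7,"ax":0,"ay":0,"az":0},{"x":0,"y":0,"z":-9,"ax":0,"ay":0,"az":0},{"x":0,"y":0,"z":-9.9,"ax":0,"ay":0,"az":0},{"x":0,"y":0,"z":-10,"ax":0,"ay":0,"az":0},{"x":0,"y":0,"z":-10,"ax":0,"ay":0,"az":0}]' 1 40
python3 -m handwheel '[{"x":0,"y":0,"z":0,"ax":0,"ay":0,"az":0},{"x":0,"y":0,"z":0,"ax":0,"ay":0,"az":0},{"x":0,"y":0,"z":0,"ax":0,"ay":0,"az":0},{"x":0,"y":0,"z":0,"ax":0,"ay":0,"az":0},{"x":0,"y":0,"z":0,"ax":0,"ay":0,"az":0},{"x":0,"y":0,"z":0,"ax":0,"ay":0,"az":0}]' 0 40
```

```text
time_s: 10.42
eef_pos: [577.8, -45.4, 78.6]
ee_rot: [0.723, 0.691, 0.002, 0.002]
ft_force: [0.2, 0.7, -0.5]
opening: 85.4
time_s: 11.18
eef_pos: [578.4, -45.5, 79.9]
ee_rot: [0.723, 0.691, 0.002, 0.002]
ft_force: [-2.4, -0.2, 5.4]
opening: 52.8
```

```bash
python3 -m handwheel '[{"x":0,"y":0,"z":2,"ax":0,"ay":0,"az":0},{"x":0,"y":0,"z":5,"ax":0,"ay":0,"az":0},{"x":0,"y":-2,"z":7,"ax":0,"ay":0,"az":-5},{"x":-1,"y":-5,"z":7,"ax":0,"ay":0,"az":-15},{"x":-2,"y":-9,"z":7,"ax":0,"ay":0,"az":-25},{"x":-3,"y":-14,"z":7,"ax":0,"ay":0,"az":-35},{"x":-4,"y":-19,"z":7,"ax":0,"ay":0,"az":-45},{"x":-5,"y":-24,"z":7,"ax":0,"ay":0,"az":-55},{"x":-6,"y":-28,"z":7,"ax":0,"ay":0,"az":-65},{"x":-7.1,"y":-30.2,"z":7,"ax":0,"ay":0,"az":-75},{"x":-7.1,"y":-30.2,"z":7,"ax":0,"ay":0,"az":-83},{"x":-7.1,"y":-30.2,"z":6,"ax":0,"ay":0,"az":-86},{"x":-7.1,"y":-30.2,"z":4,"ax":0,"ay":0,"az":-86},{"x":-7.1,"y":-30.2,"z":2.2,"ax":0,"ay":0,"az":-86},{"x":-7.1,"y":-30.2,"z":1,"ax":0,"ay":0,"az":-86},{"x":-7.1,"y":-30.2,"z":0.4,"ax":0,"ay":0,"az":-86},{"x":-7.1,"y":-30.2,"z":0.1,"ax":0,"ay":0,"az":-86},{"x":-7.1,"y":-30.2,"z":-0.1,"ax":0,"ay":0,"az":-86},{"x":-7.1,"y":-30.2,"z":-0.2,"ax":0,"ay":0,"az":-86},{"x":-7.1,"y":-30.2,"z":-0.25,"ax":0,"ay":0,"az":-86}]' 0 40
```

```text
time_s: 13.68
eef_pos: [507.8, -347.8, 78.0]
ee_rot: [1.0, 0.013, 0.0, 0.003]
ft_force: [-0.2, 0.4, 1.8]
opening: 52.7
```

```bash
python3 -m handwheel '[{"x":0,"y":0,"z":0,"ax":0,"ay":0,"az":0},{"x":0,"y":0,"z":0,"ax":0,"ay":0,"az":0},{"x":0,"y":0,"z":0,"ax":0,"ay":0,"az":0},{"x":0,"y":0,"z":0,"ax":0,"ay":0,"az":0},{"x":0,"y":0,"z":2,"ax":0,"ay":0,"az":0},{"x":0,"y":0,"z":5,"ax":0,"ay":0,"az":0},{"x":0,"y":0,"z":9,"ax":0,"ay":0,"az":0},{"x":1,"y":4,"z":10,"ax":0,"ay":0,"az":10},{"x":2,"y":8,"z":10,"ax":0,"ay":0,"az":20},{"x":3,"y":13,"z":10,"ax":0,"ay":0,"az":30},{"x":4,"y":18,"z":10,"ax":0,"ay":0,"az":40},{"x":5,"y":23,"z":10,"ax":0,"ay":0,"az":50},{"x":6,"y":28,"z":10,"ax":0,"ay":0,"az":60},{"x":7.2,"y":33,"z":10,"ax":0,"ay":0,"az":70},{"x":7.2,"y":36,"z":10,"ax":0,"ay":0,"az":80},{"x":7.2,"y":37.3,"z":10,"ax":0,"ay":0,"az":86},{"x":7.2,"y":37.3,"z":10,"ax":0,"ay":0,"az":86},{"x":7.2,"y":37.3,"z":10,"ax":0,"ay":0,"az":86}]' 1 40
python3 - <<'E'
from h import *
c=grab("wrist")
for n,col in(("y",YEL),):
    for k in blobs(c["image"],[col[0][0],110,30],col[1],amin=1500,roi=(150,0,360,384))[:3]:
        (uc,vc),r=cv2.minEnclosingCircle(k); print(n,np.round((uc,vc,r),1),ray(c,uc,vc,101).round(1))
t=grab("top")
for n,col in(("r",RED),("b",BLU)):
  for k in blobs(t["image"],*col,roi=(300,135,370,235),amin=5): (u,v),_=cv2.minEnclosingCircle(k); print(n,ray(t,u,v,99))
E
python3 -m handwheel '[{"x":0,"y":0,"z":-4,"ax":0,"ay":0,"az":0},{"x":0,"y":0,"z":-6,"ax":0,"ay":0,"az":0},{"x":0,"y":0,"z":-6,"ax":0,"ay":0,"az":0}]' 1 40
```

```text
time_s: 15.92
eef_pos: [580.1, 24.7, 178.9]
ee_rot: [0.723, 0.691, 0.003, 0.003]
ft_force: [0.1, 0.0, 0.8]
opening: 85.7
y [253.5 200.   31.5] [580.   26.3 101. ]
y [190.  171.   38.9] [536.9  49.6 101. ]
r [ 431.92589964 -346.43793754   99.        ]
b [ 506.74705271 -343.03404609   99.        ]
time_s: 16.4
eef_pos: [578.1, 23.6, 116.5]
ee_rot: [0.724, 0.69, 0.001, 0.001]
ft_force: [-0.4, 0.8, -0.1]
opening: 84.9
```

```bash
python3 -m handwheel '[{"x":0.2,"y":0.2,"z":-2,"ax":0,"ay":0,"az":0},{"x":0.2,"y":0.2,"z":-3.4,"ax":0,"ay":0,"az":0},{"x":0.2,"y":0.2,"z":-3.9,"ax":0,"ay":0,"az":0},{"x":0.2,"y":0.2,"z":-4,"ax":0,"ay":0,"az":0},{"x":0.2,"y":0.2,"z":-4,"ax":0,"ay":0,"az":0}]' 1 40
python3 -m handwheel '[{"x":0,"y":0,"z":0,"ax":0,"ay":0,"az":0},{"x":0,"y":0,"z":0,"ax":0,"ay":0,"az":0},{"x":0,"y":0,"z":0,"ax":0,"ay":0,"az":0},{"x":0,"y":0,"z":0,"ax":0,"ay":0,"az":0},{"x":0,"y":0,"z":0,"ax":0,"ay":0,"az":0},{"x":0,"y":0,"z":0,"ax":0,"ay":0,"az":0}]' 0 40
```

```text
time_s: 17.02
eef_pos: [580.5, 25.7, 76.9]
ee_rot: [0.724, 0.69, 0.001, 0.001]
ft_force: [-0.8, 0.7, 0.7]
opening: 85.4
time_s: 17.77
eef_pos: [581.0, 25.6, 77.7]
ee_rot: [0.724, 0.69, 0.002, 0.002]
ft_force: [-1.7, 0.5, 5.6]
opening: 53.1
```

```bash
python3 -m handwheel '[{"x":0,"y":0,"z":2,"ax":0,"ay":0,"az":0},{"x":0,"y":0,"z":5,"ax":0,"ay":0,"az":0},{"x":0,"y":-2,"z":7,"ax":0,"ay":0,"az":-5},{"x":0.2,"y":-6,"z":7,"ax":0,"ay":0,"az":-15},{"x":0.2,"y":-11,"z":7,"ax":0,"ay":0,"az":-25},{"x":0.2,"y":-17,"z":7,"ax":0,"ay":0,"az":-35},{"x":0.2,"y":-23,"z":7,"ax":0,"ay":0,"az":-45},{"x":0.2,"y":-29,"z":7,"ax":0,"ay":0,"az":-55},{"x":0.2,"y":-34,"z":7,"ax":0,"ay":0,"az":-65},{"x":0.2,"y":-37,"z":7,"ax":0,"ay":0,"az":-75},{"x":0.2,"y":-37,"z":7,"ax":0,"ay":0,"az":-83},{"x":0.2,"y":-37,"z":6,"ax":0,"ay":0,"az":-86},{"x":0.2,"y":-37,"z":4,"ax":0,"ay":0,"az":-86},{"x":0.2,"y":-37,"z":2.2,"ax":0,"ay":0,"az":-86},{"x":0.2,"y":-37,"z":1,"ax":0,"ay":0,"az":-86},{"x":0.2,"y":-37,"z":0.4,"ax":0,"ay":0,"az":-86},{"x":0.2,"y":-37,"z":0.1,"ax":0,"ay":0,"az":-86},{"x":0.2,"y":-37,"z":-0.1,"ax":0,"ay":0,"az":-86},{"x":0.2,"y":-37,"z":-0.2,"ax":0,"ay":0,"az":-86},{"x":0.2,"y":-37,"z":-0.25,"ax":0,"ay":0,"az":-86}]' 0 40
```

```text
time_s: 20.27
eef_pos: [583.3, -344.6, 75.8]
ee_rot: [1.0, 0.011, 0.0, 0.002]
ft_force: [0.6, 0.4, 0.9]
opening: 52.4
```

```bash
python3 -m handwheel '[{"x":0,"y":0,"z":0,"ax":0,"ay":0,"az":0},{"x":0,"y":0,"z":0,"ax":0,"ay":0,"az":0},{"x":0,"y":0,"z":0,"ax":0,"ay":0,"az":0},{"x":0,"y":0,"z":0,"ax":0,"ay":0,"az":0},{"x":0,"y":0,"z":2,"ax":0,"ay":0,"az":0},{"x":0,"y":0,"z":5,"ax":0,"ay":0,"az":0},{"x":0,"y":0,"z":9,"ax":0,"ay":0,"az":0},{"x":1,"y":3,"z":12,"ax":0,"ay":0,"az":10},{"x":1,"y":7,"z":14,"ax":0,"ay":0,"az":20},{"x":2,"y":11,"z":16,"ax":0,"ay":0,"az":30},{"x":2,"y":15,"z":17,"ax":0,"ay":0,"az":40},{"x":3,"y":19,"z":17,"ax":0,"ay":0,"az":50},{"x":3,"y":23,"z":17,"ax":0,"ay":0,"az":60},{"x":3.7,"y":26,"z":17,"ax":0,"ay":0,"az":70},{"x":3.7,"y":29,"z":17,"ax":0,"ay":0,"az":80},{"x":3.7,"y":29,"z":17,"ax":0,"ay":0,"az":86},{"x":3.7,"y":29,"z":17,"ax":0,"ay":0,"az":86},{"x":3.7,"y":29,"z":17,"ax":0,"ay":0,"az":86}]' 1 40
python3 - <<'E'
from h import *
c=grab("wrist","pics/w6.png"); print(c["T"].round(2).tolist())
t=grab("top")
for n,col in(("r",RED),("b",BLU),("y",YEL)):
  for k in blobs(t["image"],*col,roi=(300,135,370,235),amin=5)[:1]: (u,v),_=cv2.minEnclosingCircle(k); print(n,ray(t,u,v,99))
E
```

```text
time_s: 22.52
eef_pos: [620.5, -54.9, 246.8]
ee_rot: [0.724, 0.689, 0.002, 0.002]
ft_force: [0.1, 0.4, -0.8]
opening: 85.1
[[1.0, -0.05, -0.01, 622.91], [-0.05, -0.96, -0.26, 11.24], [0.01, 0.26, -0.96, 375.44], [0.0, 0.0, 0.0, 1.0]]
r [ 431.92589964 -346.43793754   99.        ]
b [ 506.74705271 -343.03404609   99.        ]
y [ 581.09220825 -342.57991409   99.        ]
```

View pics/w6.png

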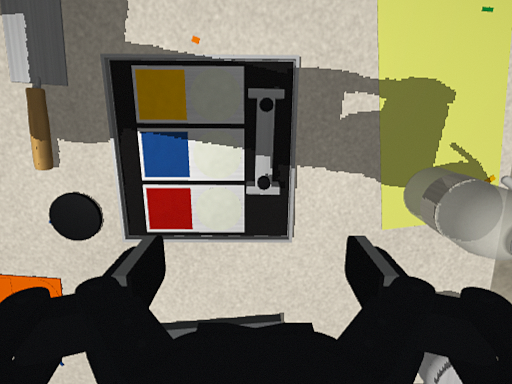

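The sample tray is clear. The micrometer heads are at (266,104) and (264,182), the panels span u 132–245, and all three pots are in the drip tray. Next I'll measure the applicator and the round marks.

```bash
python3 - <<'E'
from h import *
c=grab("wrist"); im=c["image"]; g=cv2.cvtColor(im,cv2.COLOR_RGB2GRAY)
roi=g[85:200,242:290]
# heads
for (u0,v0) in [(266,104),(264,182)]:
    w=g[v0-12:v0+13,u0-9:u0+10]; m=(w<45).astype(np.uint8)
    n,l,s,ce=cv2.connectedComponentsWithStats(m); k=l[12,9]; print("head",ce[k]+[u0-9,v0-12],s[k],ray(c,*(ce[k]+[u0-9,v0-12]),45).round(1))
# panels: bright or paint against black mat
for n,(a,b) in dict(y=(62,124),b=(127,181),r=(184,236)).items():
    w=im[a:b+3,128:248]; m=(w.max(2)>60).astype(np.uint8)*255
    k=max(cv2.findContours(m,0,1)[0],key=cv2.contourArea); r=cv2.minAreaRect(k); p=np.array(r[0])+[128,a]; print(n,p.round(1),np.round(r[1],1),round(r[2],1),ray(c,*p,6).round(1))
big=cv2.resize(im[55:245,100:300],None,fx=3,fy=3,interpolation=cv2.INTER_CUBIC)
lab=cv2.cvtColor(big,cv2.COLOR_RGB2LAB); lab[:,:,0]=cv2.createCLAHE(8,(6,6)).apply(lab[:,:,0]); cv2.imwrite("pics/c7.png",cv2.cvtColor(lab,cv2.COLOR_LAB2BGR))
E
```

```text
head [266.38064516 104.02580645] [  3   5  14  15 155] [637.4  12.8  45. ]
head [263.78787879 182.18939394] [  3   6  13  13 132] [631.  -71.6  45. ]
y [187.   93.9] [112.8  57.5] 0.8 [547.2  29.    6. ]
b [190.5 154. ] [ 52. 107.] 90.0 [543.8 -41.2   6. ]
r [193. 208.] [ 48. 102.] 90.0 [ 539.7 -110.8    6. ]
```

View pics/c7.png

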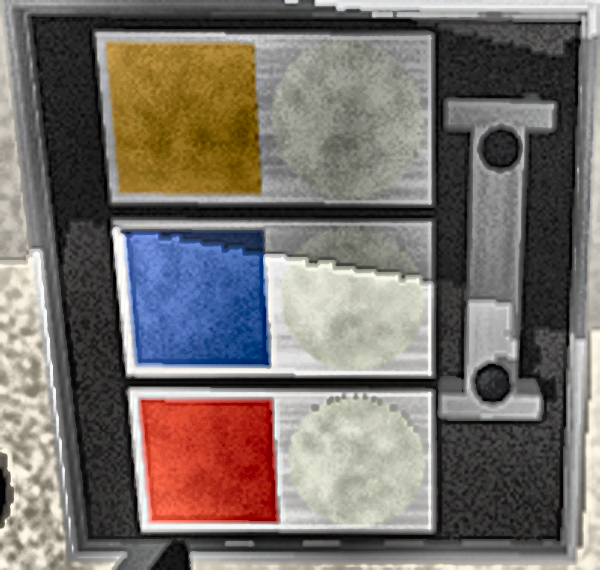

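The round marks show clearly. Their crop centres are about (348,117), (352,298) and (356,459), and I'll convert those to world positions along with the tray rim.

```bash
python3 - <<'E'
from h import *
c=grab("wrist")
for n,(u,v) in dict(y=(348.5,117.5),b=(352.5,298.5),r=(356,459)).items(): print(n,ray(c,100+u/3,55+v/3,6).round(1))
for p in [(294,100),(290,180),(293,140),(299,100)]: print("rim",ray(c,*p,14).round(1))
m=[ray(c,100+u/3,55+v/3,30).round(1) for u,v in [(470,220),(522,220)]]; print("bar edges z28",m)
print("shoes y", [ray(c,100+u/3,55+v/3,30).round(1) for u,v in [(500,99),(490,419),(445,115),(556,115),(440,405),(543,405)]])
E
```

```text
y [581.  27.   6.]
b [576.7 -43.5   6. ]
r [ 572.5 -112.5    6. ]
rim [670.4  15.9  14. ]
rim [664.  -78.2  14. ]
rim [668.5 -29.6  14. ]
rim [676.1  15.6  14. ]
bar edges z28 [array([625.9, -12.8,  30. ]), array([645.4, -13.7,  30. ])]
shoes y [array([638.8,  29.6,  30. ]), array([630.1, -90.6,  30. ]), array([618.7,  25.1,  30. ]), array([658.9,  23.1,  30. ]), array([610.7, -83.8,  30. ]), array([651.3, -85.9,  30. ])]
```

The marks are Y(581,27), B(577,-43), R(573,-112). The applicator's centre is (634.5,-30) with yaw about -4.2°, and its shoes span 120 mm as they should. I'll descend with a partly open grip, stop above it and check.

```bash
python3 -m handwheel '[{"x":1.4,"y":2.4,"z":-4,"ax":0,"ay":0,"az":-1.3},{"x":1.4,"y":2.4,"z":-9,"ax":0,"ay":0,"az":-1.3},{"x":1.4,"y":2.4,"z":-13,"ax":0,"ay":0,"az":-1.3},{"x":1.4,"y":2.4,"z":-16,"ax":0,"ay":0,"az":-1.3},{"x":1.4,"y":2.4,"z":-17.5,"ax":0,"ay":0,"az":-1.3},{"x":1.4,"y":2.4,"z":-17.5,"ax":0,"ay":0,"az":-1.3},{"x":1.4,"y":2.4,"z":-17.5,"ax":0,"ay":0,"az":-1.3}]' 0.4 80
python3 - <<'E'
from h import *
c=grab("wrist","pics/w8.png")
E
```

```text
time_s: 23.6
eef_pos: [635.7, -31.3, 72.5]
ee_rot: [0.732, 0.681, 0.003, 0.003]
ft_force: [0.6, 0.4, 0.2]
opening: 34.3
```

View pics/w8.png

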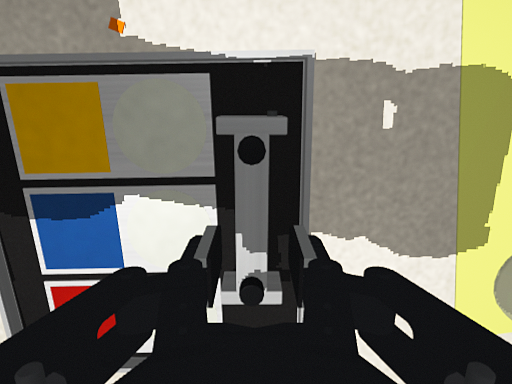

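The bar at u 235–270 lies centred between the fingers at u 213 and 300, and it's aligned with the tool. I'll go down, take out the 0.5° tilt and grip.

```bash
python3 -m handwheel '[{"x":-0.1,"y":0.1,"z":-2,"ax":0,"ay":0.5,"az":0},{"x":-0.1,"y":0.1,"z":-3.5,"ax":0,"ay":0.5,"az":0},{"x":-0.1,"y":0.1,"z":-4.5,"ax":0,"ay":0.5,"az":0},{"x":-0.1,"y":0.1,"z":-5,"ax":0,"ay":0.5,"az":0},{"x":-0.1,"y":0.1,"z":-5,"ax":0,"ay":0.5,"az":0},{"x":-0.1,"y":0.1,"z":-5,"ax":0,"ay":0.5,"az":0}]' 0.4 80
python3 -m handwheel '[{"x":0,"y":0,"z":0,"ax":0,"ay":0,"az":0},{"x":0,"y":0,"z":0,"ax":0,"ay":0,"az":0},{"x":0,"y":0,"z":0,"ax":0,"ay":0,"az":0},{"x":0,"y":0,"z":0,"ax":0,"ay":0,"az":0},{"x":0,"y":0,"z":0,"ax":0,"ay":0,"az":0},{"x":0,"y":0,"z":0,"ax":0,"ay":0,"az":0}]' 0 80
```

```text
time_s: 24.4
eef_pos: [635.3, -30.3, 23.3]
ee_rot: [0.732, 0.681, 0.0, 0.0]
ft_force: [-0.2, -0.5, -0.2]
opening: 34.2
time_s: 25.15
eef_pos: [635.7, -30.4, 24.1]
ee_rot: [0.732, 0.681, 0.0, 0.0]
ft_force: [-1.9, 0.0, 5.8]
opening: 18.2
```

```bash
python3 -m handwheel '[{"x":0,"y":0,"z":1,"ax":0,"ay":0,"az":0},{"x":0,"y":0,"z":3,"ax":0,"ay":0,"az":0},{"x":0,"y":0,"z":6,"ax":0,"ay":0,"az":0},{"x":-1,"y":2,"z":9,"ax":0,"ay":0,"az":0},{"x":-3,"y":6,"z":12,"ax":0,"ay":0,"az":0},{"x":-5,"y":11,"z":15,"ax":0,"ay":0,"az":0},{"x":-7,"y":16,"z":18,"ax":0,"ay":0,"az":0},{"x":-9,"y":21,"z":20,"ax":0,"ay":0,"az":0},{"x":-9.7,"y":26,"z":20,"ax":0,"ay":0,"az":0},{"x":-9.7,"y":30,"z":20,"ax":0,"ay":0,"az":0},{"x":-9.7,"y":31,"z":20,"ax":0,"ay":0,"az":0},{"x":-9.7,"y":31,"z":20,"ax":0,"ay":0,"az":0},{"x":-9.7,"y":31,"z":20,"ax":0,"ay":0,"az":0}]' 0 80
python3 - <<'E'
from h import *
c=grab("wrist","pics/w9.png")
for k in blobs(c["image"],[45,90,30],[90,255,255],amin=300)[:3]:
    r=cv2.minAreaRect(k); print(r,ray(c,*r[0],33).round(1)); print([ray(c,*p,33).round(1).tolist() for p in cv2.boxPoints(r)])
E
```

```text
time_s: 26.78
eef_pos: [538.6, 278.3, 223.9]
ee_rot: [0.732, 0.681, -0.0, 0.001]
ft_force: [-0.5, -0.3, -3.6]
opening: 18.4
((248.68235778808594, 62.07059097290039), (116.48428344726562, 29.099796295166016), 88.78113555908203) [541.  386.3  33. ]
[[530.2, 437.8, 33.0], [557.5, 436.3, 33.0], [552.9, 329.8, 33.0], [522.9, 331.4, 33.0]]
```

View pics/w9.png

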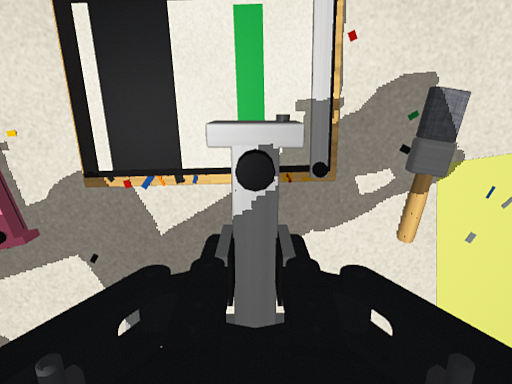

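The tape's far end is at (249,4). Its middle comes out at (539,362) with yaw about -3.3°, and top gives (538,363). Lowering to just above the tape.

```bash
python3 -m handwheel '[{"x":0.1,"y":3,"z":-2,"ax":0,"ay":0,"az":0.8},{"x":0.1,"y":6,"z":-5,"ax":0,"ay":0,"az":0.8},{"x":0.1,"y":8.5,"z":-8,"ax":0,"ay":0,"az":0.8},{"x":0.1,"y":8.5,"z":-11,"ax":0,"ay":0,"az":0.8},{"x":0.1,"y":8.5,"z":-14,"ax":0,"ay":0,"az":0.8},{"x":0.1,"y":8.5,"z":-15.5,"ax":0,"ay":0,"az":0.8},{"x":0.1,"y":8.5,"z":-16.3,"ax":0,"ay":0,"az":0.8},{"x":0.1,"y":8.5,"z":-16.3,"ax":0,"ay":0,"az":0.8}]' 0 80
python3 - <<'E'
from h import *
c=grab("wrist","pics/w10.png")
for k in blobs(c["image"],[45,90,30],[90,255,255],amin=100)[:3]:
    r=cv2.minAreaRect(k); print(r); print([ray(c,*p,33).round(1).tolist() for p in cv2.boxPoints(r)])
E
```

```text
time_s: 27.82
eef_pos: [540.2, 362.9, 61.1]
ee_rot: [0.728, 0.686, 0.0, 0.001]
ft_force: [0.8, 0.6, -4.0]
opening: 18.1
((252.5, 104.0), (30.0, 55.0), 90.0)
[[530.1, 438.0, 33.0], [557.2, 436.4, 33.0], [556.6, 422.0, 33.0], [528.9, 423.7, 33.0]]
((229.67160034179688, 185.97683715820312), (76.09270477294922, 3.273916482925415), 88.02507019042969)
[[528.5, 409.0, 33.0], [530.2, 409.0, 33.0], [528.2, 366.8, 33.0], [526.3, 366.8, 33.0]]
```

View pics/w10.png

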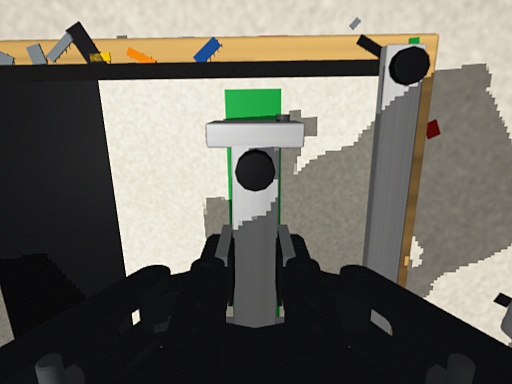

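The shoe covers the tape symmetrically, the tape's end is 13–15 mm beyond it, and the lateral offset is under 2 mm. Setting it down.

```bash
python3 -m handwheel '[{"x":0,"y":-0.1,"z":-0.3,"ax":0,"ay":0,"az":0},{"x":-0.1,"y":-0.1,"z":-0.55,"ax":0,"ay":0,"az":0},{"x":-0.1,"y":-0.1,"z":-0.75,"ax":0,"ay":0,"az":0},{"x":-0.1,"y":-0.1,"z":-0.85,"ax":0,"ay":0,"az":0},{"x":-0.1,"y":-0.1,"z":-0.85,"ax":0,"ay":0,"az":0}]' 0 80
```

```text
time_s: 28.5
eef_pos: [539.5, 362.3, 53.2]
ee_rot: [0.728, 0.686, 0.001, 0.001]
ft_force: [-0.1, 0.1, -4.0]
opening: 18.2
```

```bash
python3 -m handwheel '[{"x":0,"y":0,"z":-0.1,"ax":0,"ay":0,"az":0},{"x":0,"y":0,"z":-0.15,"ax":0,"ay":0,"az":0},{"x":0,"y":0,"z":-0.15,"ax":0,"ay":0,"az":0}]' 0 80
```

```text
time_s: 28.88
eef_pos: [539.7, 362.4, 53.1]
ee_rot: [0.728, 0.686, 0.001, 0.001]
ft_force: [-3.2, -2.2, 5.5]
opening: 18.2
```

Contact: the force went from -4.0 to +5.5 N. I'll open partway, rise and inspect.

```bash
python3 -m handwheel '[{"x":0,"y":0,"z":0,"ax":0,"ay":0,"az":0},{"x":0,"y":0,"z":0,"ax":0,"ay":0,"az":0},{"x":0,"y":0,"z":0,"ax":0,"ay":0,"az":0},{"x":0,"y":0,"z":0,"ax":0,"ay":0,"az":0},{"x":0,"y":0,"z":2,"ax":0,"ay":0,"az":0},{"x":0,"y":0,"z":5,"ax":0,"ay":0,"az":0},{"x":0,"y":-2,"z":10,"ax":0,"ay":0,"az":0},{"x":0,"y":-5,"z":15,"ax":0,"ay":0,"az":0},{"x":0,"y":-8,"z":20,"ax":0,"ay":0,"az":0},{"x":0,"y":-8,"z":20,"ax":0,"ay":0,"az":0}]' 0.4 80
python3 - <<'E'
from h import *
c=grab("wrist","pics/w11.png"); im=c["image"]
for k in blobs(im,[45,90,30],[90,255,255],amin=50)[:5]:
    r=cv2.minAreaRect(k); print(np.round(r[0]),np.round(r[1]),[ray(c,*p,33).round(1).tolist() for p in cv2.boxPoints(r)])
E
```

```text
time_s: 30.12
eef_pos: [543.4, 282.1, 261.1]
ee_rot: [0.729, 0.685, 0.007, 0.003]
ft_force: [0.5, -0.4, 0.4]
opening: 34.1
[242.  26.] [ 8. 24.] [[530.3, 437.2, 33.0], [555.8, 435.7, 33.0], [555.3, 428.0, 33.0], [529.6, 429.5, 33.0]]
[245. 156.] [ 9. 22.] [[523.4, 299.9, 33.0], [549.4, 298.2, 33.0], [548.7, 287.5, 33.0], [522.6, 289.2, 33.0]]
[254.  93.] [92.  3.] [[553.1, 411.3, 33.0], [556.4, 411.1, 33.0], [550.3, 312.2, 33.0], [546.7, 312.5, 33.0]]
[233.  92.] [93.  2.] [[528.9, 413.8, 33.0], [531.2, 413.7, 33.0], [525.2, 313.9, 33.0], [522.6, 314.0, 33.0]]
[245. 177.] [ 6. 15.] [[524.3, 265.1, 33.0], [539.9, 275.8, 33.0], [544.2, 269.2, 33.0], [528.7, 258.4, 33.0]]
```

View pics/w11.png

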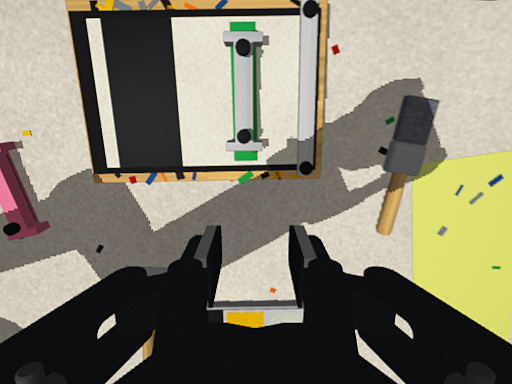

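The tape pokes out evenly at both ends, v 26 and 156, and along both sides. Its middle measures (539.2,362.4), so the applicator is centred. Next is the yellow pot.

```bash
python3 -m handwheel '[{"x":0,"y":-4,"z":0,"ax":0,"ay":0,"az":-5},{"x":1,"y":-9,"z":-2,"ax":0,"ay":0,"az":-12},{"x":1,"y":-14,"z":-4,"ax":0,"ay":0,"az":-20},{"x":2,"y":-20,"z":-6,"ax":0,"ay":0,"az":-28},{"x":2,"y":-26,"z":-7,"ax":0,"ay":0,"az":-36},{"x":3,"y":-32,"z":-8,"ax":0,"ay":0,"az":-44},{"x":3,"y":-38,"z":-8,"ax":0,"ay":0,"az":-52},{"x":4,"y":-44,"z":-8,"ax":0,"ay":0,"az":-60},{"x":4,"y":-50,"z":-8,"ax":0,"ay":0,"az":-68},{"x":4,"y":-55,"z":-8,"ax":0,"ay":0,"az":-76},{"x":4,"y":-59,"z":-8,"ax":0,"ay":0,"az":-82},{"x":4,"y":-62.7,"z":-8,"ax":0,"ay":0,"az":-85},{"x":4,"y":-62.7,"z":-8,"ax":0,"ay":0,"az":-85},{"x":4,"y":-62.7,"z":-8,"ax":0,"ay":0,"az":-85},{"x":4,"y":-62.7,"z":-8,"ax":0,"ay":0,"az":-85}]' 1 40
python3 - <<'E'
from h import *
c=grab("wrist","pics/w12.png"); s=get_state()
z=R.from_quat(s["ee_rot"]).as_matrix()[:,2]; print("tool z",z.round(4),s["eef_pos"].round(1),s["ee_rot"].round(4))
for n,col in(("y",YEL),("b",BLU),("r",RED)):
    for k in blobs(c["image"],[col[0][0],110,30],col[1],amin=400)[:3]:
        (uc,vc),r=cv2.minEnclosingCircle(k); print(n,np.round((uc,vc,r),1),ray(c,uc,vc,99).round(1))
E
```

```text
time_s: 32.05
eef_pos: [581.6, -342.9, 177.2]
ee_rot: [1.0, 0.014, 0.001, 0.004]
ft_force: [-0.6, -0.2, -1.0]
opening: 85.1
tool z [ 0.0032 -0.0082 -1.    ] [ 581.8 -343.   177.5] [0.9999 0.0139 0.0015 0.0041]
y [254.9 200.   31.3] [ 584.  -344.1   99. ]
b [254.4 291.3  28.6] [ 509.4 -345.7   99. ]
r [ 32.  235.5  38.6] [ 552.7 -180.9   99. ]
```

View pics/w12.png

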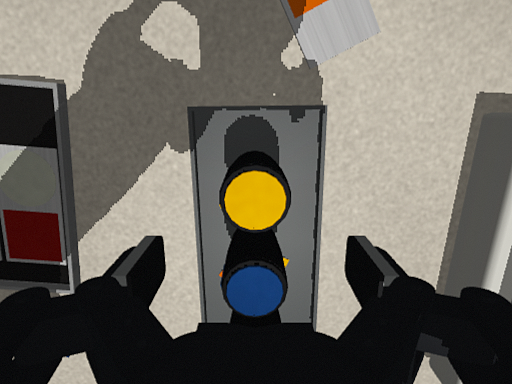

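The yellow disc at (255,200) gives (584,-344), right where it was released, with blue behind it. I'll descend and grip.

```bash
python3 -m handwheel '[{"x":0.2,"y":-0.1,"z":-4,"ax":0.5,"ay":0.2,"az":0},{"x":0.2,"y":-0.1,"z":-7,"ax":0.5,"ay":0.2,"az":0},{"x":0.2,"y":-0.1,"z":-9,"ax":0.5,"ay":0.2,"az":0},{"x":0.2,"y":-0.1,"z":-10,"ax":0.5,"ay":0.2,"az":0},{"x":0.2,"y":-0.1,"z":-10.1,"ax":0.5,"ay":0.2,"az":0},{"x":0.2,"y":-0.1,"z":-10.1,"ax":0.5,"ay":0.2,"az":0}]' 1 40
python3 -m handwheel '[{"x":0,"y":0,"z":0,"ax":0,"ay":0,"az":0},{"x":0,"y":0,"z":0,"ax":0,"ay":0,"az":0},{"x":0,"y":0,"z":0,"ax":0,"ay":0,"az":0},{"x":0,"y":0,"z":0,"ax":0,"ay":0,"az":0},{"x":0,"y":0,"z":0,"ax":0,"ay":0,"az":0},{"x":0,"y":0,"z":0,"ax":0,"ay":0,"az":0}]' 0 40
```

```text
time_s: 32.85
eef_pos: [584.7, -344.5, 77.8]
ee_rot: [1.0, 0.014, 0.001, 0.0]
ft_force: [0.5, -0.1, 0.4]
opening: 85.5
time_s: 33.6
eef_pos: [585.6, -344.9, 79.4]
ee_rot: [1.0, 0.014, 0.002, 0.001]
ft_force: [-0.3, 1.6, 5.5]
opening: 52.7
```

```bash
python3 -m handwheel '[{"x":0,"y":0,"z":2,"ax":0,"ay":0,"az":0},{"x":0,"y":0,"z":5,"ax":0,"ay":0,"az":0},{"x":0,"y":2,"z":7,"ax":0,"ay":0,"az":5},{"x":0,"y":6,"z":7,"ax":0,"ay":0,"az":15},{"x":-0.3,"y":11,"z":7,"ax":0,"ay":0,"az":25},{"x":-0.3,"y":16,"z":7,"ax":0,"ay":0,"az":35},{"x":-0.3,"y":21,"z":7,"ax":0,"ay":0,"az":45},{"x":-0.3,"y":26,"z":7,"ax":0,"ay":0,"az":55},{"x":-0.3,"y":31,"z":7,"ax":0,"ay":0,"az":65},{"x":-0.3,"y":35,"z":7,"ax":0,"ay":0,"az":75},{"x":-0.3,"y":37.3,"z":7,"ax":0,"ay":0,"az":83},{"x":-0.3,"y":37.3,"z":6,"ax":0,"ay":0,"az":85.4},{"x":-0.3,"y":37.3,"z":4,"ax":0,"ay":0,"az":85.4},{"x":-0.3,"y":37.3,"z":2.4,"ax":0,"ay":0,"az":85.4},{"x":-0.3,"y":37.3,"z":1.3,"ax":0,"ay":0,"az":85.4},{"x":-0.3,"y":37.3,"z":1,"ax":0,"ay":0,"az":85.4},{"x":-0.3,"y":37.3,"z":1,"ax":0,"ay":0,"az":85.4},{"x":-0.3,"y":37.3,"z":1,"ax":0,"ay":0,"az":85.4}]' 0 40
python3 - <<'E'
from h import *
c=grab("wrist","pics/w13.png"); s=get_state(); print(R.from_quat(s["ee_rot"]).as_matrix()[:,2].round(4))
for k in blobs(c["image"],[18,90,30],YEL[1],amin=800,roi=(100,0,420,384))[:3]:
    (uc,vc),r=cv2.minEnclosingCircle(k); rr=cv2.minAreaRect(k); print(np.round((uc,vc,r),1),ray(c,uc,vc,108).round(1),ray(c,*rr[0],6).round(1))
E
```

```text
time_s: 35.85
eef_pos: [583.2, 27.9, 90.0]
ee_rot: [0.726, 0.688, 0.002, -0.0]
ft_force: [-0.2, -0.1, -1.5]
opening: 52.9
[ 0.0035  0.0033 -1.    ]
[255.7 279.5  54.9] [583.4  25.  108. ] [580.8 -36.7   6. ]
[162.5 200.   53.5] [549.6  61.3 108. ] [516.2  30.9   6. ]
```

View pics/w13.png

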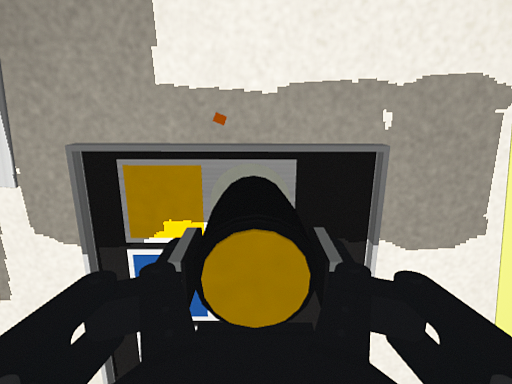

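The pot is held over its white mark and the offset is only 1–2 mm. Lowering 8.6 mm.

```bash
python3 -m handwheel '[{"x":-0.1,"y":0,"z":-0.4,"ax":0,"ay":0,"az":0},{"x":-0.1,"y":0,"z":-0.7,"ax":0,"ay":0,"az":0},{"x":-0.1,"y":0,"z":-0.82,"ax":0,"ay":0,"az":0},{"x":-0.1,"y":0,"z":-0.9,"ax":0,"ay":0,"az":0},{"x":-0.1,"y":0,"z":-0.9,"ax":0,"ay":0,"az":0}]' 0 40
```

```text
time_s: 36.52
eef_pos: [582.0, 28.0, 81.4]
ee_rot: [0.725, 0.688, 0.002, -0.0]
ft_force: [-1.9, -0.6, 1.9]
opening: 52.7
```

```bash
python3 -m handwheel '[{"x":0,"y":0,"z":0,"ax":0,"ay":0,"az":0},{"x":0,"y":0,"z":0,"ax":0,"ay":0,"az":0},{"x":0,"y":0,"z":0,"ax":0,"ay":0,"az":0},{"x":0,"y":0,"z":0,"ax":0,"ay":0,"az":0},{"x":0,"y":0,"z":2,"ax":0,"ay":0,"az":0},{"x":0,"y":0,"z":5,"ax":0,"ay":0,"az":0},{"x":0,"y":0,"z":9,"ax":0,"ay":0,"az":0},{"x":-1,"y":-4,"z":10,"ax":0,"ay":0,"az":-10},{"x":-2,"y":-9,"z":10,"ax":0,"ay":0,"az":-20},{"x":-3,"y":-14,"z":10,"ax":0,"ay":0,"az":-30},{"x":-4,"y":-19,"z":10,"ax":0,"ay":0,"az":-40},{"x":-5,"y":-24,"z":10,"ax":0,"ay":0,"az":-50},{"x":-6,"y":-29,"z":10,"ax":0,"ay":0,"az":-60},{"x":-7,"y":-33,"z":10,"ax":0,"ay":0,"az":-70},{"x":-7.4,"y":-36,"z":10,"ax":0,"ay":0,"az":-80},{"x":-7.4,"y":-37.5,"z":10,"ax":0,"ay":0,"az":-85.5},{"x":-7.4,"y":-37.5,"z":10,"ax":0,"ay":0,"az":-85.5},{"x":-7.4,"y":-37.5,"z":10,"ax":0,"ay":0,"az":-85.5}]' 1 40
python3 - <<'E'
from h import *
c=grab("wrist"); s=get_state(); print("tool z",R.from_quat(s["ee_rot"]).as_matrix()[:,2].round(4),s["eef_pos"].round(1))
for k in blobs(c["image"],[100,110,30],BLU[1],amin=400,roi=(180,60,330,384))[:3]:
    (uc,vc),r=cv2.minEnclosingCircle(k); print(np.round((uc,vc,r),1),ray(c,uc,vc,99).round(1))
t=grab("top")
for k in blobs(t["image"],*YEL,roi=(215,135,285,200))[:2]: u,v=cv2.minAreaRect(k)[0]; print("y",(u,v),ray(t,u,v,99).round(1))
E
```

```text
time_s: 38.78
eef_pos: [508.2, -346.5, 182.1]
ee_rot: [1.0, 0.014, 0.002, 0.001]
ft_force: [-0.3, 0.2, 0.2]
opening: 85.5
tool z [ 0.0038 -0.0023 -1.    ] [ 508.2 -346.2  181.9]
[252.8 199.   30.4] [ 509.9 -345.7   99. ]
y (227.99655151367188, 179.04139709472656) [503.7  27.1  99. ]
y (228.5, 157.0) [579.1  26.8  99. ]
```

```bash
python3 -m handwheel '[{"x":0,"y":0,"z":-4,"ax":0.1,"ay":0.2,"az":0},{"x":0,"y":0,"z":-7,"ax":0.1,"ay":0.2,"az":0},{"x":0,"y":0,"z":-9,"ax":0.1,"ay":0.2,"az":0},{"x":0,"y":0,"z":-10.3,"ax":0.1,"ay":0.2,"az":0},{"x":0,"y":0,"z":-10.4,"ax":0.1,"ay":0.2,"az":0},{"x":0,"y":0,"z":-10.4,"ax":0.1,"ay":0.2,"az":0}]' 1 40
python3 -m handwheel '[{"x":0,"y":0,"z":0,"ax":0,"ay":0,"az":0},{"x":0,"y":0,"z":0,"ax":0,"ay":0,"az":0},{"x":0,"y":0,"z":0,"ax":0,"ay":0,"az":0},{"x":0,"y":0,"z":0,"ax":0,"ay":0,"az":0},{"x":0,"y":0,"z":0,"ax":0,"ay":0,"az":0},{"x":0,"y":0,"z":0,"ax":0,"ay":0,"az":0}]' 0 40
```

```text
time_s: 39.62
eef_pos: [508.9, -346.6, 78.7]
ee_rot: [1.0, 0.014, 0.001, 0.001]
ft_force: [-0.0, 0.3, 0.7]
opening: 85.6
time_s: 40.38
eef_pos: [509.8, -347.0, 80.2]
ee_rot: [1.0, 0.014, 0.002, 0.001]
ft_force: [0.4, 1.7, 5.9]
opening: 52.4
```

```bash
python3 -m handwheel '[{"x":0,"y":0,"z":2,"ax":0,"ay":0,"az":0},{"x":0,"y":0,"z":5,"ax":0,"ay":0,"az":0},{"x":0,"y":2,"z":7,"ax":0,"ay":0,"az":5},{"x":1,"y":5,"z":7,"ax":0,"ay":0,"az":15},{"x":2,"y":9,"z":7,"ax":0,"ay":0,"az":25},{"x":3,"y":13,"z":7,"ax":0,"ay":0,"az":35},{"x":4,"y":17,"z":7,"ax":0,"ay":0,"az":45},{"x":5,"y":21,"z":7,"ax":0,"ay":0,"az":55},{"x":6,"y":25,"z":7,"ax":0,"ay":0,"az":65},{"x":6.8,"y":28.5,"z":7,"ax":0,"ay":0,"az":75},{"x":6.8,"y":30.4,"z":7,"ax":0,"ay":0,"az":83},{"x":6.8,"y":30.4,"z":6,"ax":0,"ay":0,"az":85.5},{"x":6.8,"y":30.4,"z":4,"ax":0,"ay":0,"az":85.5},{"x":6.8,"y":30.4,"z":2.4,"ax":0,"ay":0,"az":85.5},{"x":6.8,"y":30.4,"z":1.3,"ax":0,"ay":0,"az":85.5},{"x":6.8,"y":30.4,"z":1,"ax":0,"ay":0,"az":85.5},{"x":6.8,"y":30.4,"z":0.7,"ax":0,"ay":0,"az":85.5},{"x":6.8,"y":30.4,"z":0.7,"ax":0,"ay":0,"az":85.5}]' 0 40
python3 - <<'E'
from h import *
c=grab("wrist"); s=get_state(); print(R.from_quat(s["ee_rot"]).as_matrix()[:,2].round(4), s["eef_pos"].round(1))
for k in blobs(c["image"],[100,90,20],BLU[1],amin=800,roi=(100,0,420,384))[:3]:
    (uc,vc),r=cv2.minEnclosingCircle(k); rr=cv2.minAreaRect(k); print(np.round((uc,vc,r),1),ray(c,uc,vc,108).round(1),ray(c,*rr[0],6).round(1),rr[1])
E
```

```text
time_s: 42.62
eef_pos: [578.0, -43.1, 87.4]
ee_rot: [0.725, 0.689, 0.002, 0.0]
ft_force: [-0.5, 0.3, -1.9]
opening: 52.6
[ 0.0038  0.003  -1.    ] [578.2 -43.1  87.6]
[255.5 274.   54.8] [578.3 -41.9 108. ] [ 576.3 -102.8    6. ] (98.0, 108.0)
[163.  197.   51.9] [545.5  -7.9 108. ] [512.5 -39.3   6. ] (73.0, 82.0)
```

```bash
python3 -m handwheel '[{"x":0,"y":-0.1,"z":-0.3,"ax":0,"ay":0,"az":0},{"x":0,"y":-0.1,"z":-0.45,"ax":0,"ay":0,"az":0},{"x":0,"y":-0.1,"z":-0.55,"ax":0,"ay":0,"az":0},{"x":0,"y":-0.1,"z":-0.6,"ax":0,"ay":0,"az":0},{"x":0,"y":-0.1,"z":-0.6,"ax":0,"ay":0,"az":0}]' 0 40
```

```text
time_s: 43.3
eef_pos: [578.2, -44.1, 82.2]
ee_rot: [0.725, 0.689, 0.002, 0.0]
ft_force: [-3.4, -0.2, 5.5]
opening: 52.5
```

```bash
python3 -m handwheel '[{"x":0,"y":0,"z":0,"ax":0,"ay":0,"az":0},{"x":0,"y":0,"z":0,"ax":0,"ay":0,"az":0},{"x":0,"y":0,"z":0,"ax":0,"ay":0,"az":0},{"x":0,"y":0,"z":0,"ax":0,"ay":0,"az":0},{"x":0,"y":0,"z":2,"ax":0,"ay":0,"az":0},{"x":0,"y":0,"z":5,"ax":0,"ay":0,"az":0},{"x":0,"y":0,"z":9,"ax":0,"ay":0,"az":0},{"x":-2,"y":-4,"z":10,"ax":0,"ay":0,"az":-10},{"x":-4,"y":-8,"z":10,"ax":0,"ay":0,"az":-20},{"x":-6,"y":-12,"z":10,"ax":0,"ay":0,"az":-30},{"x":-8,"y":-17,"z":10,"ax":0,"ay":0,"az":-40},{"x":-10,"y":-22,"z":10,"ax":0,"ay":0,"az":-50},{"x":-12,"y":-26,"z":10,"ax":0,"ay":0,"az":-60},{"x":-14,"y":-30,"z":10,"ax":0,"ay":0,"az":-70},{"x":-14.5,"y":-30.6,"z":10,"ax":0,"ay":0,"az":-80},{"x":-14.5,"y":-30.6,"z":10,"ax":0,"ay":0,"az":-85.5},{"x":-14.5,"y":-30.6,"z":10,"ax":0,"ay":0,"az":-85.5},{"x":-14.5,"y":-30.6,"z":10,"ax":0,"ay":0,"az":-85.5}]' 1 40
python3 - <<'E'
from h import *
c=grab("wrist"); s=get_state(); print("tool z",R.from_quat(s["ee_rot"]).as_matrix()[:,2].round(4),s["eef_pos"].round(1))
for k in blobs(c["image"],[172,110,30],RED[1],amin=400,roi=(180,60,330,384))[:3]:
    (uc,vc),r=cv2.minEnclosingCircle(k); print(np.round((uc,vc,r),1),ray(c,uc,vc,99).round(1))
t=grab("top")
for n,col in(("b",BLU),("y",YEL)):
  for k in blobs(t["image"],*col,roi=(215,135,285,170))[:1]: u,v=cv2.minAreaRect(k)[0]; print(n,(u,v),ray(t,u,v,99).round(1))
E
```

```text
time_s: 45.55
eef_pos: [433.5, -350.2, 183.0]
ee_rot: [1.0, 0.015, 0.002, 0.002]
ft_force: [0.7, 0.7, -0.1]
opening: 85.2
tool z [ 0.0039 -0.0039 -1.    ] [ 433.5 -350.1  182.8]
[251.8 199.6  30.5] [ 434.4 -348.8   99. ]
b (249.5, 158.5) [575.  -44.6  99. ]
y (228.5, 157.0) [579.1  26.8  99. ]
```

```bash
python3 -m handwheel '[{"x":0,"y":0,"z":-4,"ax":0.2,"ay":0.2,"az":0},{"x":0,"y":0,"z":-7,"ax":0.2,"ay":0.2,"az":0},{"x":0,"y":0,"z":-9,"ax":0.2,"ay":0.2,"az":0},{"x":0,"y":0,"z":-10.4,"ax":0.2,"ay":0.2,"az":0},{"x":0,"y":0,"z":-10.5,"ax":0.2,"ay":0.2,"az":0},{"x":0,"y":0,"z":-10.5,"ax":0.2,"ay":0.2,"az":0}]' 1 40
python3 -m handwheel '[{"x":0,"y":0,"z":0,"ax":0,"ay":0,"az":0},{"x":0,"y":0,"z":0,"ax":0,"ay":0,"az":0},{"x":0,"y":0,"z":0,"ax":0,"ay":0,"az":0},{"x":0,"y":0,"z":0,"ax":0,"ay":0,"az":0},{"x":0,"y":0,"z":0,"ax":0,"ay":0,"az":0},{"x":0,"y":0,"z":0,"ax":0,"ay":0,"az":0}]' 0 40
```

```text
time_s: 46.4
eef_pos: [434.0, -350.4, 78.4]
ee_rot: [1.0, 0.015, 0.001, 0.001]
ft_force: [-0.3, 0.4, -0.1]
opening: 85.3
time_s: 47.15
eef_pos: [434.8, -350.7, 79.7]
ee_rot: [1.0, 0.015, 0.001, 0.001]
ft_force: [-1.3, 2.4, 5.7]
opening: 53.1
```

```bash
python3 -m handwheel '[{"x":0,"y":0,"z":2,"ax":0,"ay":0,"az":0},{"x":0,"y":0,"z":5,"ax":0,"ay":0,"az":0},{"x":0.5,"y":1,"z":7,"ax":0,"ay":0,"az":5},{"x":2,"y":4,"z":7,"ax":0,"ay":0,"az":15},{"x":4,"y":7,"z":7,"ax":0,"ay":0,"az":25},{"x":6,"y":10,"z":7,"ax":0,"ay":0,"az":35},{"x":8,"y":13,"z":7,"ax":0,"ay":0,"az":45},{"x":10,"y":16,"z":7,"ax":0,"ay":0,"az":55},{"x":12,"y":19,"z":7,"ax":0,"ay":0,"az":65},{"x":13.9,"y":22,"z":7,"ax":0,"ay":0,"az":75},{"x":13.9,"y":23.9,"z":7,"ax":0,"ay":0,"az":83},{"x":13.9,"y":23.9,"z":6,"ax":0,"ay":0,"az":85.5},{"x":13.9,"y":23.9,"z":4,"ax":0,"ay":0,"az":85.5},{"x":13.9,"y":23.9,"z":2.4,"ax":0,"ay":0,"az":85.5},{"x":13.9,"y":23.9,"z":1.3,"ax":0,"ay":0,"az":85.5},{"x":13.9,"y":23.9,"z":1,"ax":0,"ay":0,"az":85.5},{"x":13.9,"y":23.9,"z":0.7,"ax":0,"ay":0,"az":85.5},{"x":13.9,"y":23.9,"z":0.7,"ax":0,"ay":0,"az":85.5}]' 0 40
python3 -m handwheel '[{"x":0,"y":0,"z":-0.3,"ax":0,"ay":0,"az":0},{"x":0,"y":0,"z":-0.45,"ax":0,"ay":0,"az":0},{"x":0,"y":0,"z":-0.55,"ax":0,"ay":0,"az":0},{"x":0,"y":0,"z":-0.6,"ax":0,"ay":0,"az":0},{"x":0,"y":0,"z":-0.6,"ax":0,"ay":0,"az":0}]' 0 40
```

```text
time_s: 49.4
eef_pos: [574.1, -111.9, 87.0]
ee_rot: [0.724, 0.689, 0.002, 0.0]
ft_force: [0.6, -0.6, -1.4]
opening: 52.7
time_s: 50.02
eef_pos: [574.2, -112.0, 81.8]
ee_rot: [0.724, 0.689, 0.002, 0.0]
ft_force: [-1.9, 0.2, 4.0]
opening: 52.9
```

Contact. I'll release, rise and back off to look over everything from above.

```bash
python3 -m handwheel '[{"x":0,"y":0,"z":0,"ax":0,"ay":0,"az":0},{"x":0,"y":0,"z":0,"ax":0,"ay":0,"az":0},{"x":0,"y":0,"z":0,"ax":0,"ay":0,"az":0},{"x":0,"y":0,"z":0,"ax":0,"ay":0,"az":0},{"x":0,"y":0,"z":2,"ax":0,"ay":0,"az":0},{"x":0,"y":0,"z":5,"ax":0,"ay":0,"az":0},{"x":0,"y":0,"z":10,"ax":0,"ay":0,"az":0},{"x":-2,"y":0,"z":15,"ax":0,"ay":0,"az":0},{"x":-2,"y":3,"z":20,"ax":0,"ay":0,"az":0},{"x":-2,"y":6,"z":24,"ax":0,"ay":0,"az":0},{"x":-2,"y":6,"z":24,"ax":0,"ay":0,"az":0},{"x":-2,"y":6,"z":24,"ax":0,"ay":0,"az":0}]' 1 40
python3 - <<'E'
from h import *
c=grab("wrist"); t=grab("top"); s=grab("scene")
M=dict(y=(581,27),b=(577,-43.5),r=(572.5,-112.5))
for n,col in(("y",YEL),("b",BLU),("r",RED)):
    K=[k for k in blobs(c["image"],[col[0][0],110,30],col[1],amin=200,roi=(100,0,400,260))]
    K=[k for k in K if cv2.boundingRect(k)[2]<90][:2]
    for k in K:
        (u,v),r=cv2.minEnclosingCircle(k); rr=cv2.minAreaRect(k); print(n,np.round((u,v,r)),ray(c,u,v,101).round(1),"patch",ray(c,*rr[0],6).round(1),M[n])
def head(u): pass
im=np.vstack([np.hstack([cv2.resize(c["image"],(400,300)),cv2.resize(s["image"],(400,300))]),cv2.resize(t["image"][130:235,95:375],(800,300),interpolation=2)])
cv2.imwrite("pics/final.png",im[:,:,::-1])
E
```

```text
time_s: 51.52
eef_pos: [553.8, -52.0, 322.2]
ee_rot: [0.724, 0.69, 0.002, 0.001]
ft_force: [0.4, -0.3, -0.4]
opening: 85.4
y [224.  96.  28.] [525.2  26.5 101. ] patch [516.6  30.    6. ] (581, 27)
y [275.  95.  21.] [580.8  25.6 101. ] patch [586.7  28.8   6. ] (581, 27)
b [226. 146.  26.] [522.2 -28.1 101. ] patch [512.8 -39.5   6. ] (577, -43.5)
b [273. 158.  20.] [576.2 -45.  101. ] patch [581.2 -60.7   6. ] (577, -43.5)
r [226. 192.  25.] [518.6 -83.2 101. ] patch [ 508.3 -109.5    6. ] (572.5, -112.5)
r [271. 213.  18.] [ 571.7 -112.7  101. ] patch [ 575.9 -147.     6. ] (572.5, -112.5)
```

All three discs read within 2 mm of their marks. The picture limit is reached, so I'll check the applicator numerically from the saved picture and the cameras before handing in.

```bash
python3 - <<'E'
from h import *
c=cams.capture("wrist"); W=np.eye(4); W[:3,:3]=R.from_quat([.729,.685,.007,.003]).as_matrix(); W[:3,3]=[543.4,282.1,261.1]; c["T"]=W@np.array(c["T_tool_cam"])
g=cv2.imread("pics/w11.png",0); H=[]
for u0,v0 in [(243,47),(244,136)]:
    w=(g[v0-11:v0+12,u0-9:u0+10]<45).astype(np.uint8); n,l,s,ce=cv2.connectedComponentsWithStats(w); k=l[11,9]; H.append(ray(c,*(ce[k]+[u0-9,v0-11]),72))
T=[ray(c,242,v,33) for v in (22,160)]
print("heads",np.round(H,1),"mid",np.mean(H,0).round(1),"len",np.linalg.norm(H[0]-H[1]).round(1),"yaw",np.degrees(np.arctan2(-(H[0]-H[1])[0],(H[0]-H[1])[1])).round(1))
a=cv2.imread("pics/top0.png"); t=grab("top")
for n,im in(("before",a[:,:,::-1].copy()),("now",t["image"])):
    gm=np.vstack(blobs(im,*GRN,amin=1,roi=(105,150,165,190))).reshape(-1,2); print(n,"tape extent",gm.min(0),gm.max(0),gm.mean(0))
s=get_state(); print(s["time_s"],s["eef_pos"].round(1),s["joint_velocities"].round(4))
E
```

```text
heads [[542.5 405.1  72. ]
 [537.3 320.3  72. ]] mid [539.9 362.7  72. ] len 85.0 yaw -3.5
before tape extent [113 166] [162 174] [135.54455446 170.44554455]
now tape extent [120 168] [162 175] [141.16071429 172.28571429]
51.775 [553.4 -52.5 320.1] [ 0.001  -0.0006 -0.0061  0.003  -0.0008 -0.0015]
```

The applicator reads (539.9,362.7) with yaw -3.5°. The tape is at (539.2,362.4) with yaw about -3.3°, so I'm handing in.

```bash
python3 -c "
from workcell import order
print(order.finish_job())"
```

```text
the job is handed in; nothing more can be done
None
```

The job is done and handed in at about 52 s of the 141 s allowed. I stood the three pots aside in the drip tray and set the applicator on the green tape. Each pot then went back onto the mark of its own colour: yellow, then blue, then red. Every set-down was lowered until the wrist force showed contact before I let go.

| Item | Last measured position (mm) | Target (mm) |
|---|---|---|
| Yellow pot | (580.8, 25.6) | (581, 27) |
| Blue pot | (576.2, -45.0) | (577, -43.5) |
| Red pot | (571.7, -112.7) | (572.5, -112.5) |
| Applicator | (539.9, 362.7), yaw -3.5° | (539.2, 362.4), yaw about -3.3° |

- **Not seen by eye:** the picture viewer's limit stopped the final overview, so the end state was checked by numbers only. The pots being upright is inferred from where their discs appear.
- **Applicator check:** its position comes from a picture taken just after it was released. The later top view of the tape, now partly covered by the applicator, was too coarse to confirm it.
- **Camera disagreement:** the top camera read the pots in the drip tray about 2–5 mm off in y from the gripper's position, so I relied on the wrist camera there.

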